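Load the sample carousel in run order

TASK

Load the carousel for the next run: put the short sample jar into pocket one (the pocket beside the metal tab), then the medium jar into pocket two, then the tall jar into pocket three, counting clockwise seen from above. Set each jar fully down and let go of it before fetching the next. Keep the jars upright, set them down rather than drop them, and leave the metal plug in pocket four and everything else where it is.

Things in the scene. Friction and masses are not known exactly. Their poses are not given: they have to be found in the camera images.
- carousel: fixed grey round plate, diameter 260, 10 thick, any yaw; origin under its centre. Four white round open cups (pockets) stand on it 90 degrees apart, 75 from the centre; low hub (48 wide, 18 high) in the middle. A flat aluminium tab, 45 wide, sticks out 40 along own +x, beside pocket one; two, three, four follow clockwise from above (own -y, -x, +y). Small dark dots on the rim count each pocket's number
- pocket1 (a point): centre of the inner floor of pocket one of the carousel, 14 above the bench. The cup is 56 inside and 66 outside diameter, 18 deep, its rim 32 above the bench
- pocket2 (a point): centre of the inner floor of pocket two of the carousel, 14 above the bench. The cup is 56 inside and 66 outside diameter, 18 deep, its rim 32 above the bench
- pocket3 (a point): centre of the inner floor of pocket three of the carousel, 14 above the bench. The cup is 56 inside and 66 outside diameter, 18 deep, its rim 32 above the bench
- jar_short_mid (a point): the short sample jar, 70 high: loose upright grey plastic cylinder 46 in diameter, white lid 48 in diameter on its top 20, paper band. This point is its centre, 35 above its underside; z up the jar. About 60 g. The three jars (70, 95, 120 high) differ only in height and weight, and stand in any arrangement to the robot's right, with 45 or more between them
- jar_medium_mid (a point): the medium sample jar, 95 high: loose upright grey plastic cylinder 46 in diameter, white lid 48 in diameter on its top 20, paper band. This point is its centre, 47.5 above its underside; z up the jar. About 90 g. The three jars (70, 95, 120 high) differ only in height and weight, and stand in any arrangement to the robot's right, with 45 or more between them
- jar_tall_mid (a point): the tall sample jar, 120 high: loose upright grey plastic cylinder 46 in diameter, white lid 48 in diameter on its top 20, paper band. This point is its centre, 60 above its underside; z up the jar. About 120 g. The three jars (70, 95, 120 high) differ only in height and weight, and stand in any arrangement to the robot's right, with 45 or more between them
- plug: aluminium plug, 46 in diameter, 22 high with a knob 20 in diameter and 10 high on top, already sitting loose in pocket four, leave it; origin under its centre
- dish: loose shallow white dish, 90 in diameter, 16 high, on the bench to the robot's right; leave it; origin under its centre
- squat_jar: loose squat white jar, 80 in diameter, 75 high, on the far side of the bench; not a sample, leave it; origin under its centre
- spatula: loose black-handled spatula, 140 long, lying between the carousel and the sample jars; leave it; origin at its middle underside
There are look-alikes about, which are no part of the job. What is shaped like the part that bears jar_medium_mid but blue or purple is not meant.

How it is judged:
On the way, in this order (a step that is already met when the one before it is completed fails the run):
1. the short jar stands upright, fully down and released in pocket one (horizontal distance between jar_short_mid and pocket1 below 0.01 m and z of jar_short_mid in the frame of pocket1 below 0.04 m and angle between jar_short_mid's own z axis and vertical below 0.12 rad and contact force between the fingers and jar_short below 0.1 N and linear speed of jar_short below 0.03 m/s), for 0.2 s.
2. the medium jar stands upright, fully down and released in pocket two (horizontal distance between jar_medium_mid and pocket2 below 0.01 m and z of jar_medium_mid in the frame of pocket2 below 0.0525 m and angle between jar_medium_mid's own z axis and vertical below 0.12 rad and contact force between the fingers and jar_medium below 0.1 N and linear speed of jar_medium below 0.03 m/s), for 0.2 s.
3. the tall jar stands upright, fully down and released in pocket three (horizontal distance between jar_tall_mid and pocket3 below 0.01 m and z of jar_tall_mid in the frame of pocket3 below 0.065 m and angle between jar_tall_mid's own z axis and vertical below 0.12 rad and contact force between the fingers and jar_tall below 0.1 N and linear speed of jar_tall below 0.03 m/s), for 0.2 s.
At the end, for the whole second after the job is handed in: Short jar in pocket one, medium in pocket two, tall in pocket three: each within 10 mm of the pocket's centre, no more than 5 mm above its floor, within 0.12 rad of upright, released and at rest (under 0.03 m/s) (all of step 1 and all of step 2 and all of step 3); the robot touches nothing.
It fails at once if a sample jar is tipped more than 0.6 rad from upright (angle between any of jar_short_mid, jar_medium_mid, jar_tall_mid's own z axis and vertical above 0.6 rad).
It fails at once if a sample jar is dropped: it moves faster than 0.6 m/s with no finger touching it ((linear speed of jar_short above 0.6 m/s and contact force between the fingers and jar_short below 0.05 N) or (linear speed of jar_medium above 0.6 m/s and contact force between the fingers and jar_medium below 0.05 N) or (linear speed of jar_tall above 0.6 m/s and contact force between the fingers and jar_tall below 0.05 N)).
It fails at once if the plug in pocket four is moved by more than 20 mm (distance of plug from where it was at the start of the episode above 0.02 m).
It fails at once if the dish, squat jar or spatula is moved by more than 30 mm (distance of any of dish, squat_jar, spatula from where it was at the start of the episode above 0.03 m).
It also fails if it takes over 64 s, if anything falls off the work surface, if the arm or the gripper's body presses on something with over 40 N, if the wrist force passes 120 N, or if a joint passes its speed limit or range.

ROBOT

A 7-joint arm with a two-finger parallel gripper is mounted at the origin on the work surface. World frame = base frame: x ahead of the robot, y to its left, z up, the work surface at z = 0. Lengths are in m, angles in rad, forces in N, time in s.
With the tool pointing down it reaches from about 0.425 to 0.875 m from the base axis. Payload 4.7 kg.
Tool frame: the origin (TCP) lies on the front face of the gripper's body, between the roots of the fingers; the fingertips stand 73 mm ahead of it and the grasp point (between the pads) lies 54 mm ahead of it; z points along the fingers, y is the direction in which the jaws open and shut (so a half turn about z gives the same grasp; the last joint's range is limited). The gripper opens to 85 mm and grips with 20 to 120 N. Pads are 22 mm wide; open, the fingers measure 114 mm over their backs; the gripper's body (76 mm by 85 mm) begins 54 mm behind the grasp point. The pads swing forward as they close: fully open they stand 13 mm farther back than shut.
Start: joints at [1.306, 0.321, -0.07, 1.45, 0.023, 1.371, -0.057], TCP at [0.179, -0.625, 0.304] pointing down, gripper open.
Joint ranges: [-2.86, 2.86], [-0.3, 2.09], [-1.38, 1.24], [0.06, 2.45], [-1.56, 4.7], [0.09, 2.05], [-2.69, 2.69]. Speed limits (rad/s): [2.57, 2.57, 3.14, 3.14, 3.14, 3.14, 3.14].

INTERFACE

Orientations are given as a unit quaternion [x, y, z, w].
In Python, from plant import env gives the robot as it stands.
- The arm moves only by the tool arm_command, never from a script. Its argument "commands" is a list of rows, each a list of 3 entries, a list of its own where there are three numbers: the turn, a rotation vector about the tool's x, y, z scaled (see below), then the shift along the tool's x, y, z scaled (see below), then the opening, from -1 (shut) to 1 (fully open), so that 0 is half open. In form: [[[wx, wy, wz], [tx, ty, tz], fingers], ...]. A call has 1 to 5 rows; each row is the pose to reach, as a shift and turn from the pose commanded when the call began, along the tool's axes at that moment, turning the shorter way round; what a row does not reach only later rows make up. The controller multiplies each number of a shift by 0.25 m and each number of a turn by pi rad. A row lasts 1/12 s, in which the tool goes at most 41.7 mm and 7.16 degrees, less where a joint would pass 70% of its speed; a pose out of reach is approached as far as the arm can. A call with a number of a shift or a turn outside -1 to 1 is refused whole. A call with a gripper value outside its range is refused whole. The fingers move at their own pace and stop on an object; "squeeze" is the grip in N (left out, the last holds). Time passes only in rows, so rows that repeat a pose let the fingers close. It gives the time, the measured TCP pose, the force and the opening at its end, in the units of the state.
- env.get_obs(): the state, without advancing time (a new reading comes with each control period).
- env.grab_frame(name): name is "side" or "top"; returns (picture, depth): 420x560x3 uint8, blue, green, red; 420x560 float32, m along the optical axis (not along the pixel's ray), 0 where there is no reading.
- env.camera_model(name): a dict with "intrinsics" (3x3 intrinsics, pixels), "position" and "attitude" of the camera in the world. Camera axes: x right, y up, looking along -z (the intrinsics and any distortion apply to the point x, -y, -z); pixel columns grow to the right and rows downward; lengths in m; the calibration is good to about 2 mm. A picture is of the moment at which its call begins. camera_model takes no time and is no camera call.
- env.job_done(): hands the job in, once; it reports no verdict.
The state is a dict: "time_s": time; "joint_positions": joint angles; "qd": joint speeds; "joint_efforts": joint torques, N m; "tcp_pos": TCP position; "eef_rot": TCP orientation; "force": force on the tool from outside, world axes, zero at the start; "moment": the same for the moment, N m; "finger_gap": opening from 0.0 (shut) to 1.0 (fully open).
Only numpy, scipy, OpenCV 4.12 (cv2) and the standard library are available. Lean on these libraries where they do the work, as an engineer would, in place of code of your own. Each camera call takes 0.05 s, during which the arm holds its last target. There are 200 camera calls.

## Working session

There is one attempt and no reset: what is moved stays moved. The work goes in short steps, Python scripts to look and compute and a tool call to move; the robot and the scene stay as the last step left them, time stands still between calls to the robot, and variables do not carry over. Pictures are saved under pics/ and viewed, about 8 in all and at most 12, crops included, and the job is handed in when it is done.

Besides the shell and the picture viewer there is one more tool, called after "Emit:" by a JSON object that holds its "fn" and its "kwargs". arm_command: Moves the arm, as the interface text tells. Its arguments: {"type":"object","properties":{"commands":{"type":"array","items":{"type":"array"}},"squeeze":{"type":"number"}},"required":["commands"]}

```bash
mkdir -p pics; ls; cat > h.py <<'E'
import numpy as np,cv2
from scipy.spatial.transform import Rotation as R
from plant import env
def cam(n):
    c=env.camera_model(n);a=np.array(c["attitude"]);
    M=R.from_quat(a).as_matrix() if a.size==4 else a.reshape(3,3)
    return np.array(c["intrinsics"]),np.array(c["position"]),M,c
def cloud(n,d):
    K,p,M,_=cam(n);v,u=np.mgrid[:d.shape[0],:d.shape[1]]
    c=np.stack([(u-K[0,2])/K[0,0]*d,-(v-K[1,2])/K[1,1]*d,-d],-1)
    return c@M.T+p
E
python3 - <<'E'
from h import *
for n in("top","side"):
    im,d=env.grab_frame(n);cv2.imwrite(f"pics/{n}0.png",im);np.save(f"{n}0.npy",d);print(n,cam(n)[3])
o=env.get_obs();print({k:np.round(v,3) for k,v in o.items()})
E
```

```text
pics
top {'intrinsics': array([[473.95504822,   0.        , 279.46739689],
       [  0.        , 473.95504822, 210.13521779],
       [  0.        ,   0.        ,   1.        ]]), 'position': array([ 0.36543276, -0.07028374,  1.12869311]), 'attitude': array([ 0.06394328, -0.0636163 , -0.7039374 ,  0.70451143])}
side {'intrinsics': array([[430.14090999,   0.        , 287.29809252],
       [  0.        , 430.14090999, 210.35158065],
       [  0.        ,   0.        ,   1.        ]]), 'position': array([0.15397664, 0.67662747, 0.79304072]), 'attitude': array([-0.10601268,  0.40902896,  0.87824925, -0.22390817])}
{'time_s': np.float64(0.1), 'joint_positions': array([ 1.306,  0.322, -0.07 ,  1.452,  0.023,  1.371, -0.057]), 'qd': array([ 0.   , -0.003,  0.   , -0.003,  0.   , -0.   , -0.001]), 'joint_efforts': array([ 1.0000e-03, -4.9488e+01, -3.8300e-01, -3.1521e+01,  1.3000e-02,
        7.0000e-03,  0.0000e+00]), 'tcp_pos': array([ 0.179, -0.625,  0.303]), 'eef_rot': array([ 0.99 ,  0.139, -0.   , -0.001]), 'force': array([-0.131,  0.438, -0.146]), 'moment': array([-0.012, -0.053,  0.025]), 'finger_gap': np.float64(0.996)}
```

View pics/top0.png

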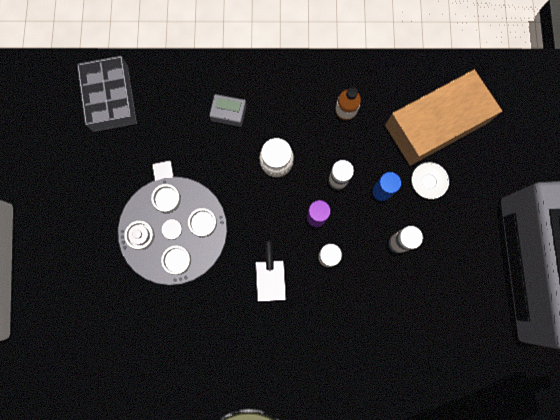

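View pics/side0.png

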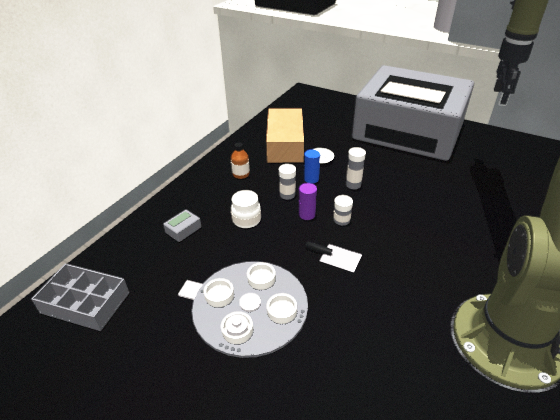

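Top view: tab at (163,171), pocket one (165,198), two (202,222), three (176,260), plug (139,235). The short jar is at (330,255), medium (342,172), tall (408,239). The purple (319,213) and blue (388,185) decoys stand between them, and the spatula is at (270,270).

```bash
python3 - <<'E'
from h import *
from scipy.optimize import least_squares
d=np.load("top0.npy");P=cloud("top",d);im=cv2.imread("pics/top0.png")
z=P[...,2]; print("table z",np.median(z[300:400,250:400]), np.median(z[60:80,250:320]))
def circ(q):
    r=least_squares(lambda p:np.hypot(q[:,0]-p[0],q[:,1]-p[1])-p[2],[*np.median(q,0)[:2],.03],loss="soft_l1",f_scale=.001).x
    return r
for n,u,v,h in[("short",330,255,.07),("med",342,172,.095),("tall",408,239,.12),("purple",319,213,.095),("blue",388,185,.1),("squat",277,155,.075)]:
    w=P[v-28:v+28,u-28:u+28].reshape(-1,3);
    ht=np.percentile(z[v-3:v+4,u-3:u+4],50);q=w[abs(w[:,2]-ht)<.006]
    c,r=cv2.minEnclosingCircle(q[:,:2].astype(np.float32));print(n,"top z",ht.round(4),"c",np.round(c,4),r,"mean",q.mean(0)[:2].round(4),len(q))
g=[]
for n,u,v in[("p1",165,198),("p2",202,222),("p3",176,260),("p4",139,235)]:
    w=P[v-20:v+20,u-20:u+20].reshape(-1,3)
    q=w[(w[:,2]>.026)&(w[:,2]<.037)];
    rr=np.hypot(*(q[:,:2]-np.median(q[:,:2],0)).T);q=q[rr>.02]
    c=circ(q);print(n,c.round(4),q[:,2].max());g.append(c[:2])
g=np.array(g);print("centre",(g[0]+g[2])/2,(g[1]+g[3])/2,np.linalg.norm(g-g.mean(0),axis=1))
m=(z>.006)&(z<.014);m[:170]=0;m[300:]=0;m[:,:110]=0;m[:,235:]=0
print("plate",circ(P[m]),cv2.minEnclosingCircle(P[m][:,:2].astype(np.float32)))
# side cloud
ds=np.load("side0.npy");S=cloud("side",ds)
for n,u,v in[("short",343,202),("med",287,171),("tall",356,154)]:
    ht=np.median(S[v-2:v+3,u-3:u+4,2]);w=S[v-25:v+25,u-25:u+25].reshape(-1,3);q=w[abs(w[:,2]-ht)<.004];print(n,ht,q.mean(0),len(q))
for n,u,v in[("p1",218,293),("p2",261,276),("p3",282,308)]:
    w=S[v-18:v+18,u-20:u+20].reshape(-1,3);q=w[(w[:,2]>.029)&(w[:,2]<.037)];print(n,circ(q))
# foot prints of all stuff
for n,u,v in[("dish",430,181),("spat",270,280),("spath",269,250),("boxcorner",414,160),("boxcorner2",388,125)]:print(n,P[v,u].round(3))
E
```

```text
table z -0.0012311982766248786 -0.0011200126818792233
short top z 0.0686 c [ 0.4572 -0.1839] 0.024097297340631485 mean [ 0.4575 -0.1837] 357
med top z 0.0942 c [ 0.6451 -0.2119] 0.024321148172020912 mean [ 0.6448 -0.2114] 344
tall top z 0.118 c [ 0.4911 -0.3519] 0.024280326440930367 mean [ 0.4906 -0.3513] 392
purple top z 0.0938 c [ 0.5532 -0.158 ] 0.024119829759001732 mean [ 0.5524 -0.1578] 359
blue top z 0.0942 c [ 0.6169 -0.3191] 0.025347094982862473 mean [ 0.6173 -0.3173] 348
squat top z 0.0738 c [ 0.6925 -0.0616] 0.03502568602561951 mean [ 0.6922 -0.0617] 679
p1 [0.5955 0.2013 0.0304] 0.03524216459417939
p2 [0.5375 0.1128 0.0303] 0.035145179977657204
p3 [0.449  0.1711 0.0303] 0.03564024968663859
p4 [0.5069 0.259  0.0291] 0.03691566367291799
centre [0.52227598 0.18617258] [0.52219284 0.18589396] [0.07485995 0.07479105 0.07472225 0.07453537]
plate [0.52259341 0.18951328 0.09835729] ((0.5162387490272522, 0.22275182604789734), 0.16630034148693085)
short 0.07119078789998334 [ 0.45500515 -0.18180202  0.0711747 ] 168
med 0.09671770742662977 [ 0.60425532 -0.20535103  0.09622714] 316
tall 0.12162239505333161 [ 0.48842082 -0.35040469  0.1211548 ] 128
p1 [0.59324292 0.20211428 0.0302452 ]
p2 [0.53513886 0.1136595  0.03011767]
p3 [0.44666718 0.17182267 0.03033256]
dish [ 0.644 -0.437  0.003]
spat [ 0.404 -0.048  0.003]
spath [ 0.473 -0.045  0.018]
boxcorner [ 0.685 -0.39   0.041]
boxcorner2 [ 0.781 -0.336  0.019]
```

```bash
cat > to.py <<'E'
import sys
from h import *
o=env.get_obs();M=R.from_quat(o["eef_rot"]).as_matrix();p=np.array(o["tcp_pos"])
print("t",o["time_s"].round(2),"p",p.round(4),"F",np.round(o["force"],1),"gap",o["finger_gap"].round(3), "tilt",M[:,2].round(3))
for a in sys.argv[1:]:
    t=np.array(eval(a));s=M.T@(t-p)/.25;print(t,"shift",s.round(3),"calls",np.linalg.norm(t-p)/.2);p=t
E
python3 to.py "(.456,-.183,.25)" "(.456,-.183,.112)"
```

```text
Traceback (most recent call last):
  File "to.py", line 4, in <module>
    print("t",o["time_s"].round(2),"p",p.round(4),"F",np.round(o["force"],1),"gap",o["finger_gap"].round(3), "tilt",M[:,2].round(3))
              ^^^^^^^^^^^^^^^^^
AttributeError: 'float' object has no attribute 'round'
```

```bash
sed -i 's/o\["time_s"\].round(2)/round(float(o["time_s"]),2)/;s/o\["finger_gap"\].round(3)/round(float(o["finger_gap"]),3)/' to.py
python3 to.py "(.456,-.183,.25)" "(.456,-.183,.112)"
```

```text
t 0.1 p [ 0.1788 -0.6246  0.3029] F [-0.1  0.4 -0.1] gap 0.996 tilt [-0.001  0.002 -1.   ]
[ 0.456 -0.183  0.25 ] shift [ 1.552 -1.392  0.214] calls 2.6203315365380813
[ 0.456 -0.183  0.112] shift [0.    0.001 0.552] calls 0.6900000000000001
```

Emit:
{"fn": "arm_command", "kwargs": {"commands": [[[0,0,0],[0.1,-0.09,0.014],1],[[0,0,0],[0.2,-0.18,0.028],1],[[0,0,0],[0.3,-0.27,0.042],1],[[0,0,0],[0.4,-0.36,0.056],1],[[0,0,0],[0.5,-0.45,0.07],1]], "squeeze": 40}}

```text
time_s: 0.52
tcp_pos: [0.2685, -0.4807, 0.2858]
eef_rot: [0.99, 0.139, -0.0, -0.0]
force: [0.4, -0.6, -1.0]
finger_gap: 1.0
```

Emit:
{"fn": "arm_command", "kwargs": {"commands": [[[0,0,0],[0.1,-0.09,0.014],1],[[0,0,0],[0.2,-0.18,0.028],1],[[0,0,0],[0.3,-0.27,0.042],1],[[0,0,0],[0.4,-0.36,0.056],1],[[0,0,0],[0.5,-0.45,0.07],1]]}}

```text
time_s: 0.93
tcp_pos: [0.3577, -0.3381, 0.2684]
eef_rot: [0.99, 0.139, -0.0, -0.0]
force: [0.3, -1.1, -0.2]
finger_gap: 0.998
```

Emit:
{"fn": "arm_command", "kwargs": {"commands": [[[0,0,0],[0.12,-0.11,0.014],1],[[0,0,0],[0.24,-0.21,0.028],1],[[0,0,0],[0.36,-0.32,0.042],1],[[0,0,0],[0.48,-0.42,0.056],1],[[0,0,0],[0.55,-0.49,0.07],1]]}}

```text
time_s: 1.35
tcp_pos: [0.4576, -0.18, 0.2513]
eef_rot: [0.99, 0.141, 0.001, -0.0]
force: [-0.0, 0.3, 0.4]
finger_gap: 0.999
```

```bash
python3 to.py "(.456,-.183,.25)" "(.456,-.183,.112)"
```

```text
t 1.35 p [ 0.4576 -0.18    0.2513] F [-0.   0.3  0.4] gap 0.999 tilt [ 0.001  0.001 -1.   ]
[ 0.456 -0.183  0.25 ] shift [-0.01   0.01   0.005] calls 0.018293127821105815
[ 0.456 -0.183  0.112] shift [-0.001  0.     0.552] calls 0.6900000000000001
```

Emit:
{"fn": "arm_command", "kwargs": {"commands": [[[0,0,0],[-0.01,0.01,0.1],1],[[0,0,0],[-0.01,0.01,0.22],1],[[0,0,0],[-0.01,0.01,0.34],1],[[0,0,0],[-0.01,0.01,0.46],1],[[0,0,0],[-0.01,0.01,0.557],1]]}}

```text
time_s: 1.77
tcp_pos: [0.453, -0.1868, 0.1099]
eef_rot: [0.99, 0.139, -0.001, -0.001]
force: [-0.0, 0.5, -0.5]
finger_gap: 0.997
```

Emit:
{"fn": "arm_command", "kwargs": {"commands": [[[0,0,0],[0,0,0],1],[[0,0,0],[0,0,0],0.5],[[0,0,0],[0,0,0],0],[[0,0,0],[0,0,0],-0.3],[[0,0,0],[0,0,0],-0.5]]}}

```text
time_s: 2.18
tcp_pos: [0.4554, -0.1876, 0.1143]
eef_rot: [0.99, 0.139, 0.001, 0.001]
force: [0.5, 1.2, 3.8]
finger_gap: 0.55
```

Emit:
{"fn": "arm_command", "kwargs": {"commands": [[[0,0,0],[0,0,0],-0.6],[[0,0,0],[0,0,0],-0.6],[[0,0,0],[0,0,0],-0.6],[[0,0,0],[0,0,0],-0.6],[[0,0,0],[0,0,0],-0.6]]}}

```text
time_s: 2.6
tcp_pos: [0.4554, -0.1876, 0.1142]
eef_rot: [0.99, 0.139, 0.001, 0.001]
force: [-0.5, 0.8, 6.4]
finger_gap: 0.551
```

```bash
python3 - <<'E'
from h import *
im,d=env.grab_frame("side");cv2.imwrite("pics/s1.png",cv2.resize(im[120:320,200:440],None,fx=3,fy=3))
E
python3 to.py
```

```text
t 2.65 p [ 0.4554 -0.1876  0.1142] F [-0.2  0.6  7. ] gap 0.552 tilt [ 0.003 -0.002 -1.   ]
```

View pics/s1.png

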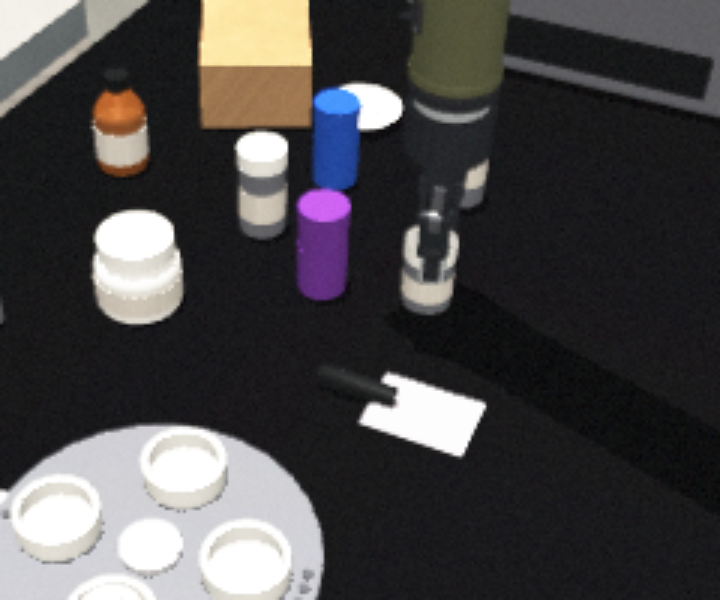

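Jaws hold the short jar upright by its lid (crop 430,260), and nothing else was disturbed. Lifting.

```bash
python3 to.py "(.4554,-.1876,.222)" "(.5944,.2017,.222)"
```

```text
t 2.65 p [ 0.4554 -0.1876  0.1142] F [-0.2  0.6  7. ] gap 0.552 tilt [ 0.003 -0.002 -1.   ]
[ 0.4554 -0.1876  0.222 ] shift [ 0.001  0.001 -0.431] calls 0.53903881079262
[0.5944 0.2017 0.222 ] shift [ 9.630e-01 -1.344e+00 -1.000e-03] calls 2.0668544336745147
```

Emit:
{"fn": "arm_command", "kwargs": {"commands": [[[0,0,0],[0,0,-0.06],-0.6],[[0,0,0],[0,0,-0.14],-0.6],[[0,0,0],[0,0,-0.24],-0.6],[[0,0,0],[0,0,-0.34],-0.6],[[0,0,0],[0,0,-0.43],-0.6]]}}

```text
time_s: 3.07
tcp_pos: [0.4542, -0.1874, 0.2218]
eef_rot: [0.99, 0.139, 0.001, 0.001]
force: [0.5, -0.3, -0.6]
finger_gap: 0.553
```

```bash
python3 to.py "(.5944,.2017,.222)"
```

```text
t 3.07 p [ 0.4542 -0.1874  0.2218] F [ 0.5 -0.3 -0.6] gap 0.553 tilt [ 0.001 -0.001 -1.   ]
[0.5944 0.2017 0.222 ] shift [ 0.968 -1.342 -0.002] calls 2.0678161285644387
```

Emit:
{"fn": "arm_command", "kwargs": {"commands": [[[0,0,0],[0.05,-0.07,0],-0.6],[[0,0,0],[0.11,-0.15,0],-0.6],[[0,0,0],[0.18,-0.25,0],-0.6],[[0,0,0],[0.25,-0.35,0],-0.6],[[0,0,0],[0.323,-0.447,0],-0.6]]}}

```text
time_s: 3.48
tcp_pos: [0.5012, -0.0566, 0.2205]
eef_rot: [0.99, 0.139, 0.001, 0.001]
force: [0.4, 0.6, -0.8]
finger_gap: 0.55
```

Emit:
{"fn": "arm_command", "kwargs": {"commands": [[[0,0,0],[0.07,-0.09,0],-0.6],[[0,0,0],[0.13,-0.18,0],-0.6],[[0,0,0],[0.19,-0.27,0],-0.6],[[0,0,0],[0.26,-0.36,0],-0.6],[[0,0,0],[0.323,-0.447,0],-0.6]]}}

```text
time_s: 3.9
tcp_pos: [0.5483, 0.0733, 0.2204]
eef_rot: [0.99, 0.139, 0.001, 0.0]
force: [0.1, 1.3, -0.6]
finger_gap: 0.552
```

Emit:
{"fn": "arm_command", "kwargs": {"commands": [[[0,0,0],[0.08,-0.11,0],-0.6],[[0,0,0],[0.16,-0.22,0],-0.6],[[0,0,0],[0.24,-0.33,0],-0.6],[[0,0,0],[0.29,-0.4,0],-0.6],[[0,0,0],[0.323,-0.447,0],-0.6]]}}

```text
time_s: 4.32
tcp_pos: [0.5949, 0.2051, 0.2203]
eef_rot: [0.99, 0.14, 0.001, -0.001]
force: [-1.5, 0.3, -0.1]
finger_gap: 0.553
```

Emit:
{"fn": "arm_command", "kwargs": {"commands": [[[0,0,0],[0,0,0],-0.6],[[0,0,0],[0,0,0],-0.6]]}}

```text
time_s: 4.48
tcp_pos: [0.5945, 0.2023, 0.2198]
eef_rot: [0.99, 0.14, 0.0, 0.0]
force: [0.1, 0.2, -1.4]
finger_gap: 0.552
```

```bash
python3 - <<'E'
from h import *
im,d=env.grab_frame("side");np.save("s2.npy",d);cv2.imwrite("pics/s2.png",cv2.resize(im[140:360,140:380],None,fx=2.7,fy=2.7))
E
python3 to.py "(.5944,.2017,.222)" "(.5944,.2017,.128)"
```

```text
t 4.53 p [0.5947 0.2009 0.2197] F [ 0.1 -1.7 -0.1] gap 0.552 tilt [ 0.    -0.001 -1.   ]
[0.5944 0.2017 0.222 ] shift [-0.    -0.003 -0.009] calls 0.012194545028402596
[0.5944 0.2017 0.128 ] shift [ 0.    -0.     0.376] calls 0.47
```

View pics/s2.png

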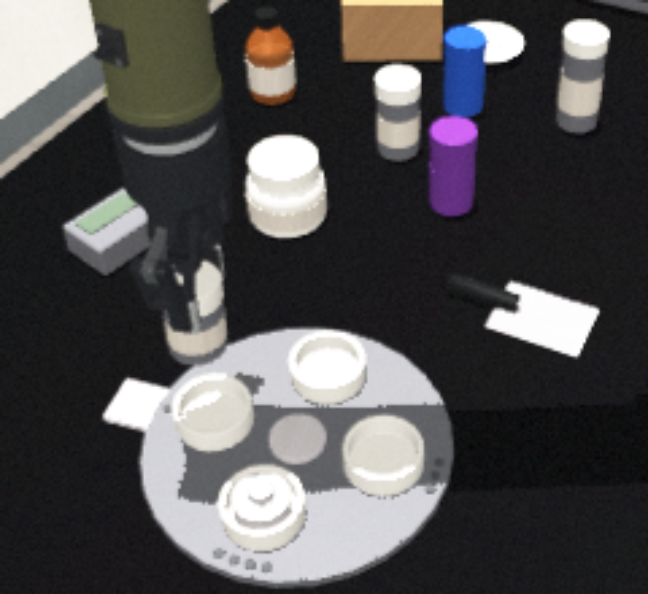

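The short jar hangs upright above pocket one (jar at crop 195,310, pocket one at 213,410). Next I measure the jar's centre in the camera depth.

```bash
cat > held.py <<'E'
import sys
from h import *
from scipy.optimize import least_squares
# usage: zlo zhi x y (expected jar centre): body circle fit (r=.023), side camera
zl,zh,x,y=map(float,sys.argv[1:5])
_,d=env.grab_frame("side");S=cloud("side",d).reshape(-1,3)
for a,b in[(zl,(zl+zh)/2),((zl+zh)/2,zh)]:
    q=S[(S[:,2]>a)&(S[:,2]<b)&(np.hypot(S[:,0]-x,S[:,1]-y)<.033)]
    r=least_squares(lambda p:np.hypot(q[:,0]-p[0],q[:,1]-p[1])-.023,[x,y-.01],loss="soft_l1",f_scale=.0007).x
    print(f"z {a:.3f}-{b:.3f} n {len(q)} centre {r.round(4)} zmin {q[:,2].min():.3f}")
E
python3 held.py .112 .14 .5945 .2015; python3 to.py
```

```text
z 0.112-0.126 n 100 centre [0.5958 0.2025] zmin 0.112
z 0.126-0.140 n 108 centre [0.5956 0.2022] zmin 0.126
t 4.58 p [0.5948 0.2001 0.2197] F [ 0.3  0.5 -1.1] gap 0.547 tilt [ 0.    -0.002 -1.   ]
```

Emit:
{"fn": "arm_command", "kwargs": {"commands": [[[0,0,0],[-0.008,-0.003,0.06],-0.6],[[0,0,0],[-0.008,-0.003,0.13],-0.6],[[0,0,0],[-0.008,-0.003,0.2],-0.6],[[0,0,0],[-0.008,-0.003,0.26],-0.6],[[0,0,0],[-0.008,-0.003,0.29],-0.6]]}}

```text
time_s: 5.0
tcp_pos: [0.5918, 0.1991, 0.1452]
eef_rot: [0.99, 0.138, -0.001, 0.001]
force: [-0.8, 0.2, -1.1]
finger_gap: 0.553
```

Emit:
{"fn": "arm_command", "kwargs": {"commands": [[[0,0,0],[0,0,0.015],-0.6],[[0,0,0],[0,0,0.03],-0.6],[[0,0,0],[0,0,0.045],-0.6],[[0,0,0],[0,0,0.06],-0.6],[[0,0,0],[0,0,0.06],-0.6]]}}

```text
time_s: 5.42
tcp_pos: [0.5925, 0.2017, 0.1319]
eef_rot: [0.99, 0.139, -0.0, 0.0]
force: [0.2, -0.6, -0.4]
finger_gap: 0.553
```

```bash
python3 to.py; python3 held.py .042 .066 .5945 .2015
```

```text
t 5.42 p [0.5925 0.2017 0.1319] F [ 0.2 -0.6 -0.4] gap 0.553 tilt [-0. -0. -1.]
z 0.042-0.054 n 80 centre [0.5935 0.2029] zmin 0.042
z 0.054-0.066 n 48 centre [0.5944 0.2025] zmin 0.054
```

Emit:
{"fn": "arm_command", "kwargs": {"commands": [[[0,0,0],[0,0,0.005],-0.6],[[0,0,0],[0,0,0.01],-0.6],[[0,0,0],[0,0,0.014],-0.6],[[0,0,0],[0,0,0.014],-0.6]]}}

```text
time_s: 5.8
tcp_pos: [0.5926, 0.2019, 0.1286]
eef_rot: [0.99, 0.139, 0.0, 0.0]
force: [-0.2, 0.2, -0.8]
finger_gap: 0.553
```

Emit:
{"fn": "arm_command", "kwargs": {"commands": [[[0,0,0],[0,0,0.004],-0.6],[[0,0,0],[0,0,0.004],-0.6]]}}

```text
time_s: 5.97
tcp_pos: [0.5929, 0.2021, 0.1284]
eef_rot: [0.99, 0.139, 0.0, 0.0]
force: [-1.9, -0.5, 4.0]
finger_gap: 0.555
```

```bash
python3 to.py; python3 held.py .042 .066 .5945 .2015
```

```text
t 5.97 p [0.5929 0.2021 0.1284] F [-1.9 -0.5  4. ] gap 0.555 tilt [ 0.001  0.    -1.   ]
z 0.042-0.054 n 78 centre [0.5943 0.2029] zmin 0.042
z 0.054-0.066 n 37 centre [0.5948 0.2022] zmin 0.054
```

Emit:
{"fn": "arm_command", "kwargs": {"commands": [[[0,0,0],[0,0,0],0.15],[[0,0,0],[0,0,0],0.25],[[0,0,0],[0,0,0],0.5],[[0,0,0],[0,0,0],0.8],[[0,0,0],[0,0,0],0.9]]}}

```text
time_s: 6.43
tcp_pos: [0.5925, 0.2017, 0.1274]
eef_rot: [0.99, 0.139, -0.0, 0.0]
force: [0.8, 0.8, 0.8]
finger_gap: 0.952
```

Emit:
{"fn": "arm_command", "kwargs": {"commands": [[[0,0,0],[0,0,-0.06],1],[[0,0,0],[0,0,-0.15],1],[[0,0,0],[0,0,-0.27],1],[[0,0,0],[0,0,-0.39],1],[[0,0,0],[0,0,-0.48],1]]}}

```text
time_s: 6.85
tcp_pos: [0.593, 0.2025, 0.2515]
eef_rot: [0.99, 0.139, 0.002, -0.0]
force: [1.5, 0.4, 0.0]
finger_gap: 1.0
```

```bash
python3 held.py .042 .066 .5945 .2015; python3 to.py "(.6435,-.2105,.25)" "(.6435,-.2105,.138)"
```

```text
z 0.042-0.054 n 87 centre [0.5935 0.2047] zmin 0.042
z 0.054-0.066 n 65 centre [0.5939 0.2044] zmin 0.054
t 6.9 p [0.5947 0.2034 0.2561] F [1.9 1.7 3.7] gap 0.998 tilt [ 0.01   0.003 -1.   ]
[ 0.6435 -0.2105  0.25  ] shift [-0.269  1.645  0.022] calls 2.0841391425900913
[ 0.6435 -0.2105  0.138 ] shift [-0.005 -0.     0.448] calls 0.5599999999999999
```

Emit:
{"fn": "arm_command", "kwargs": {"commands": [[[0,0,0],[-0.01,0.09,0],1],[[0,0,0],[-0.03,0.2,0],1],[[0,0,0],[-0.05,0.32,0],1],[[0,0,0],[-0.07,0.44,0],1],[[0,0,0],[-0.09,0.55,0],1]]}}

```text
time_s: 7.32
tcp_pos: [0.6089, 0.0617, 0.2486]
eef_rot: [0.99, 0.139, 0.0, 0.0]
force: [-0.0, 0.2, -0.3]
finger_gap: 0.995
```

Emit:
{"fn": "arm_command", "kwargs": {"commands": [[[0,0,0],[-0.02,0.11,0],1],[[0,0,0],[-0.04,0.22,0],1],[[0,0,0],[-0.05,0.33,0],1],[[0,0,0],[-0.07,0.44,0],1],[[0,0,0],[-0.09,0.55,0],1]]}}

```text
time_s: 7.73
tcp_pos: [0.6251, -0.0761, 0.2488]
eef_rot: [0.99, 0.139, 0.001, 0.0]
force: [0.8, -0.2, -1.0]
finger_gap: 1.001
```

Emit:
{"fn": "arm_command", "kwargs": {"commands": [[[0,0,0],[-0.02,0.11,0],1],[[0,0,0],[-0.04,0.22,0],1],[[0,0,0],[-0.05,0.33,0],1],[[0,0,0],[-0.07,0.44,0],1],[[0,0,0],[-0.09,0.545,0],1]]}}

```text
time_s: 8.15
tcp_pos: [0.641, -0.2136, 0.2487]
eef_rot: [0.99, 0.139, 0.0, 0.0]
force: [0.4, 0.1, -0.3]
finger_gap: 0.999
```

Emit:
{"fn": "arm_command", "kwargs": {"commands": [[[0,0,0],[0,0,0],1],[[0,0,0],[0,0,0],1],[[0,0,0],[0,0,0],1]]}}

```text
time_s: 8.4
tcp_pos: [0.6409, -0.2113, 0.2482]
eef_rot: [0.99, 0.139, 0.0, -0.0]
force: [-1.2, 1.4, -0.8]
finger_gap: 0.998
```

```bash
python3 to.py "(.6435,-.2105,.25)" "(.6435,-.2105,.138)"
```

```text
t 8.4 p [ 0.6409 -0.2113  0.2482] F [-1.2  1.4 -0.8] gap 0.998 tilt [ 0.     0.001 -1.   ]
[ 0.6435 -0.2105  0.25  ] shift [ 0.011 -0.    -0.007] calls 0.016272619324349473
[ 0.6435 -0.2105  0.138 ] shift [-0.     0.     0.448] calls 0.5599999999999999
```

Emit:
{"fn": "arm_command", "kwargs": {"commands": [[[0,0,0],[0.01,0,0.09],1],[[0,0,0],[0.01,0,0.19],1],[[0,0,0],[0.01,0,0.3],1],[[0,0,0],[0.01,0,0.39],1],[[0,0,0],[0.01,0,0.44],1]]}}

```text
time_s: 8.82
tcp_pos: [0.6421, -0.2088, 0.1351]
eef_rot: [0.99, 0.14, -0.002, -0.001]
force: [-0.4, -0.1, -1.1]
finger_gap: 1.003
```

Emit:
{"fn": "arm_command", "kwargs": {"commands": [[[0,0,0],[0,0,0],1],[[0,0,0],[0,0,0],0.5],[[0,0,0],[0,0,0],0.2],[[0,0,0],[0,0,0],0.1],[[0,0,0],[0,0,0],-0.2]]}}

```text
time_s: 9.23
tcp_pos: [0.6445, -0.2114, 0.1401]
eef_rot: [0.99, 0.139, 0.002, 0.001]
force: [-0.4, 0.2, 5.1]
finger_gap: 0.545
```

Emit:
{"fn": "arm_command", "kwargs": {"commands": [[[0,0,0],[0,0,0],-0.6],[[0,0,0],[0,0,0],-0.6],[[0,0,0],[0,0,0],-0.6]]}}

```text
time_s: 9.48
tcp_pos: [0.6446, -0.2114, 0.14]
eef_rot: [0.99, 0.139, 0.002, 0.001]
force: [0.7, 0.6, 5.2]
finger_gap: 0.548
```

Emit:
{"fn": "arm_command", "kwargs": {"commands": [[[0,0,0],[0,0,-0.06],-0.6],[[0,0,0],[0,0,-0.14],-0.6],[[0,0,0],[0,0,-0.24],-0.6],[[0,0,0],[0,0,-0.34],-0.6],[[0,0,0],[0,0,-0.44],-0.6]]}}

```text
time_s: 9.9
tcp_pos: [0.6429, -0.2115, 0.2495]
eef_rot: [0.99, 0.139, -0.0, 0.0]
force: [-0.5, -0.7, -0.9]
finger_gap: 0.549
```

```bash
python3 to.py "(.5363,.1132,.25)" "(.5363,.1132,.152)"; python3 held.py .13 .16 .6435 -.2105
```

```text
t 9.9 p [ 0.6429 -0.2115  0.2495] F [-0.5 -0.7 -0.9] gap 0.549 tilt [-0. -0. -1.]
[0.5363 0.1132 0.25  ] shift [-0.052 -1.366 -0.002] calls 1.7084802082897268
[0.5363 0.1132 0.152 ] shift [ 0.    -0.     0.392] calls 0.49
z 0.130-0.145 n 78 centre [ 0.6416 -0.2129] zmin 0.130
z 0.145-0.160 n 79 centre [ 0.6417 -0.2131] zmin 0.145
```

Emit:
{"fn": "arm_command", "kwargs": {"commands": [[[0,0,0],[0,-0.07,0],-0.6],[[0,0,0],[-0.005,-0.16,0],-0.6],[[0,0,0],[-0.01,-0.26,0],-0.6],[[0,0,0],[-0.015,-0.36,0],-0.6],[[0,0,0],[-0.017,-0.46,0],-0.6]]}}

```text
time_s: 10.37
tcp_pos: [0.6067, -0.1012, 0.2481]
eef_rot: [0.99, 0.139, -0.0, 0.0]
force: [0.2, 0.6, -1.1]
finger_gap: 0.548
```

Emit:
{"fn": "arm_command", "kwargs": {"commands": [[[0,0,0],[0,-0.09,0],-0.6],[[0,0,0],[-0.005,-0.18,0],-0.6],[[0,0,0],[-0.01,-0.27,0],-0.6],[[0,0,0],[-0.015,-0.36,0],-0.6],[[0,0,0],[-0.017,-0.46,0],-0.6]]}}

```text
time_s: 10.78
tcp_pos: [0.5712, 0.0076, 0.2481]
eef_rot: [0.99, 0.138, 0.0, 0.001]
force: [1.0, -0.5, -1.7]
finger_gap: 0.548
```

Emit:
{"fn": "arm_command", "kwargs": {"commands": [[[0,0,0],[0,-0.1,0],-0.6],[[0,0,0],[-0.005,-0.22,0],-0.6],[[0,0,0],[-0.01,-0.32,0],-0.6],[[0,0,0],[-0.015,-0.4,0],-0.6],[[0,0,0],[-0.018,-0.446,0],-0.6]]}}

```text
time_s: 11.2
tcp_pos: [0.5355, 0.1164, 0.2483]
eef_rot: [0.99, 0.141, 0.0, -0.0]
force: [-0.0, 0.5, -0.4]
finger_gap: 0.55
```

Emit:
{"fn": "arm_command", "kwargs": {"commands": [[[0,0,0],[0,0,0],-0.6],[[0,0,0],[0,0,0],-0.6],[[0,0,0],[0,0,0],-0.6]]}}

```text
time_s: 11.45
tcp_pos: [0.5374, 0.1114, 0.2476]
eef_rot: [0.99, 0.138, 0.0, 0.001]
force: [0.6, -0.2, -1.4]
finger_gap: 0.544
```

```bash
python3 to.py "(.5363,.1132,.25)"; python3 held.py .115 .16 .5363 .1132
```

```text
t 11.45 p [0.5374 0.1114 0.2476] F [ 0.6 -0.2 -1.4] gap 0.544 tilt [ 0.    -0.001 -1.   ]
[0.5363 0.1132 0.25  ] shift [-0.002 -0.008 -0.01 ] calls 0.016007327482219374
z 0.115-0.138 n 141 centre [0.5371 0.1096] zmin 0.115
z 0.138-0.160 n 166 centre [0.5368 0.1099] zmin 0.138
```

Emit:
{"fn": "arm_command", "kwargs": {"commands": [[[0,0,0],[-0.004,-0.01,0.06],-0.6],[[0,0,0],[-0.004,-0.01,0.12],-0.6],[[0,0,0],[-0.004,-0.01,0.17],-0.6],[[0,0,0],[-0.004,-0.01,0.2],-0.6],[[0,0,0],[-0.004,-0.01,0.2],-0.6]]}}

```text
time_s: 11.92
tcp_pos: [0.5344, 0.1141, 0.1956]
eef_rot: [0.99, 0.138, -0.002, -0.0]
force: [0.2, 0.3, -0.9]
finger_gap: 0.548
```

Emit:
{"fn": "arm_command", "kwargs": {"commands": [[[0,0,0],[0,0,0],-0.6],[[0,0,0],[0,0,0],-0.6],[[0,0,0],[0,0,0],-0.6],[[0,0,0],[0,0,0],-0.6]]}}

```text
time_s: 12.25
tcp_pos: [0.5355, 0.1156, 0.1984]
eef_rot: [0.99, 0.139, 0.001, 0.0]
force: [0.2, 0.0, -0.3]
finger_gap: 0.549
```

```bash
python3 to.py;  python3 held.py .07 .11 .5363 .1132; python3 to.py
```

```text
t 12.25 p [0.5355 0.1156 0.1984] F [ 0.2  0.  -0.3] gap 0.549 tilt [ 0.001 -0.    -1.   ]
z 0.070-0.090 n 123 centre [0.5351 0.1139] zmin 0.070
z 0.090-0.110 n 127 centre [0.535 0.114] zmin 0.090
t 12.3 p [0.5355 0.1156 0.1983] F [-0.5  0.5 -0.5] gap 0.548 tilt [ 0.001 -0.    -1.   ]
```

Centred on the pocket (0.5351, 0.1137). I expect contact at about z = 0.154.

Emit:
{"fn": "arm_command", "kwargs": {"commands": [[[0,0,0],[0,0,0.04],-0.6],[[0,0,0],[0,0,0.08],-0.6],[[0,0,0],[0,0,0.12],-0.6],[[0,0,0],[0,0,0.15],-0.6],[[0,0,0],[0,0,0.164],-0.6]]}}

```text
time_s: 12.72
tcp_pos: [0.5341, 0.1152, 0.1545]
eef_rot: [0.99, 0.139, -0.002, -0.0]
force: [-0.4, -0.0, -0.4]
finger_gap: 0.546
```

Emit:
{"fn": "arm_command", "kwargs": {"commands": [[[0,0,0],[0,0,0.003],-0.6],[[0,0,0],[0,0,0.006],-0.6],[[0,0,0],[0,0,0.009],-0.6],[[0,0,0],[0,0,0.009],-0.6]]}}

```text
time_s: 13.05
tcp_pos: [0.5353, 0.1155, 0.1546]
eef_rot: [0.99, 0.139, 0.0, 0.0]
force: [0.1, 0.2, -1.3]
finger_gap: 0.546
```

Emit:
{"fn": "arm_command", "kwargs": {"commands": [[[0,0,0],[0,0,0.003],-0.6],[[0,0,0],[0,0,0.005],-0.6],[[0,0,0],[0,0,0.005],-0.6]]}}

```text
time_s: 13.3
tcp_pos: [0.5356, 0.1156, 0.1541]
eef_rot: [0.99, 0.139, 0.001, 0.0]
force: [-2.0, 0.1, 5.2]
finger_gap: 0.548
```

Contact at z=0.154 with 5 N. Releasing.

Emit:
{"fn": "arm_command", "kwargs": {"commands": [[[0,0,0],[0,0,0],0.15],[[0,0,0],[0,0,0],0.25],[[0,0,0],[0,0,0],0.5],[[0,0,0],[0,0,0],0.8],[[0,0,0],[0,0,0],0.9]]}}

```text
time_s: 13.72
tcp_pos: [0.535, 0.1154, 0.153]
eef_rot: [0.99, 0.139, -0.0, 0.0]
force: [-0.1, -0.3, -0.5]
finger_gap: 0.952
```

Emit:
{"fn": "arm_command", "kwargs": {"commands": [[[0,0,0],[0,0,-0.06],1],[[0,0,0],[0,0,-0.15],1],[[0,0,0],[0,0,-0.25],1],[[0,0,0],[0,0,-0.35],1],[[0,0,0],[0,0,-0.44],1]]}}

```text
time_s: 14.13
tcp_pos: [0.5351, 0.1156, 0.2645]
eef_rot: [0.99, 0.139, 0.0, 0.0]
force: [0.3, -0.3, 0.0]
finger_gap: 1.005
```

```bash
python3 held.py .042 .09 .5363 .1132; python3 held.py .042 .066 .5945 .2015;python3 to.py "(.4897,-.351,.26)" "(.4897,-.351,.162)"
```

```text
z 0.042-0.066 n 139 centre [0.535  0.1144] zmin 0.042
z 0.066-0.090 n 153 centre [0.5353 0.1138] zmin 0.066
z 0.042-0.054 n 81 centre [0.5935 0.2046] zmin 0.042
z 0.054-0.066 n 62 centre [0.5938 0.2044] zmin 0.054
t 14.23 p [0.537  0.1163 0.2672] F [-0.5  1.4  0.6] gap 1.001 tilt [ 0.007  0.    -1.   ]
[ 0.4897 -0.351   0.26  ] shift [-0.697  1.745  0.026] calls 2.3485576170684945
[ 0.4897 -0.351   0.162 ] shift [-0.003 -0.001  0.392] calls 0.49
```

Emit:
{"fn": "arm_command", "kwargs": {"commands": [[[0,0,0],[-0.04,0.1,0],1],[[0,0,0],[-0.09,0.22,0],1],[[0,0,0],[-0.14,0.34,0],1],[[0,0,0],[-0.19,0.46,0],1],[[0,0,0],[-0.23,0.58,0.01],1]]}}

```text
time_s: 14.65
tcp_pos: [0.519, -0.0413, 0.2603]
eef_rot: [0.99, 0.139, -0.0, 0.0]
force: [0.2, 0.3, -0.3]
finger_gap: 1.0
```

Emit:
{"fn": "arm_command", "kwargs": {"commands": [[[0,0,0],[-0.05,0.12,0],1],[[0,0,0],[-0.1,0.24,0],1],[[0,0,0],[-0.14,0.35,0],1],[[0,0,0],[-0.19,0.46,0],1],[[0,0,0],[-0.23,0.58,0.01],1]]}}

```text
time_s: 15.07
tcp_pos: [0.5036, -0.1961, 0.2577]
eef_rot: [0.99, 0.139, -0.0, 0.0]
force: [0.3, -0.1, -0.2]
finger_gap: 1.004
```

Emit:
{"fn": "arm_command", "kwargs": {"commands": [[[0,0,0],[-0.05,0.13,0],1],[[0,0,0],[-0.1,0.26,0],1],[[0,0,0],[-0.15,0.38,0],1],[[0,0,0],[-0.2,0.5,0],1],[[0,0,0],[-0.23,0.58,0],1]]}}

```text
time_s: 15.48
tcp_pos: [0.4871, -0.3541, 0.2569]
eef_rot: [0.991, 0.137, -0.001, 0.0]
force: [-0.8, -0.5, 0.1]
finger_gap: 1.001
```

Emit:
{"fn": "arm_command", "kwargs": {"commands": [[[0,0,0],[0,0,0],1],[[0,0,0],[0,0,0],1],[[0,0,0],[0,0,0],1],[[0,0,0],[0,0,0],1]]}}

```text
time_s: 15.82
tcp_pos: [0.4896, -0.3484, 0.2578]
eef_rot: [0.99, 0.14, -0.0, -0.0]
force: [-0.1, 0.2, 0.0]
finger_gap: 1.004
```

```bash
python3 to.py "(.4897,-.351,.26)" "(.4897,-.351,.162)"; python3 held.py .05 .09 .4885 -.3504
```

```text
t 15.82 p [ 0.4896 -0.3484  0.2578] F [-0.1  0.2  0. ] gap 1.004 tilt [-0.     0.001 -1.   ]
[ 0.4897 -0.351   0.26  ] shift [-0.002  0.01  -0.009] calls 0.0170521714484541
[ 0.4897 -0.351   0.162 ] shift [-0.     0.     0.392] calls 0.49
z 0.050-0.070 n 90 centre [ 0.4891 -0.3531] zmin 0.050
z 0.070-0.090 n 90 centre [ 0.4898 -0.3537] zmin 0.070
```

Emit:
{"fn": "arm_command", "kwargs": {"commands": [[[0,0,0],[-0.002,0.012,0.08],1],[[0,0,0],[-0.002,0.012,0.17],1],[[0,0,0],[-0.002,0.012,0.26],1],[[0,0,0],[-0.002,0.012,0.34],1],[[0,0,0],[-0.002,0.012,0.38],1]]}}

```text
time_s: 16.28
tcp_pos: [0.4886, -0.3513, 0.1606]
eef_rot: [0.99, 0.14, -0.001, -0.001]
force: [-0.7, 0.2, -0.5]
finger_gap: 0.999
```

Emit:
{"fn": "arm_command", "kwargs": {"commands": [[[0,0,0],[0,0,0],1],[[0,0,0],[0,0,0],0.5],[[0,0,0],[0,0,0],0.2],[[0,0,0],[0,0,0],0.1],[[0,0,0],[0,0,0],-0.2]]}}

```text
time_s: 16.7
tcp_pos: [0.4903, -0.3535, 0.1651]
eef_rot: [0.99, 0.139, 0.001, 0.001]
force: [-0.3, 0.7, 3.7]
finger_gap: 0.553
```

Emit:
{"fn": "arm_command", "kwargs": {"commands": [[[0,0,0],[0,0,0],-0.6],[[0,0,0],[0,0,0],-0.6],[[0,0,0],[0,0,0],-0.6]]}}

```text
time_s: 16.95
tcp_pos: [0.4903, -0.3535, 0.1651]
eef_rot: [0.99, 0.139, 0.001, 0.001]
force: [0.0, 1.1, 6.3]
finger_gap: 0.549
```

Emit:
{"fn": "arm_command", "kwargs": {"commands": [[[0,0,0],[0,0,-0.06],-0.6],[[0,0,0],[0,0,-0.16],-0.6],[[0,0,0],[0,0,-0.28],-0.6],[[0,0,0],[0,0,-0.4],-0.6],[[0,0,0],[0,0,-0.52],-0.6]]}}

```text
time_s: 17.37
tcp_pos: [0.4889, -0.3531, 0.2944]
eef_rot: [0.99, 0.139, -0.0, -0.0]
force: [0.2, -0.2, -1.0]
finger_gap: 0.55
```

```bash
python3 to.py "(.4479,.1715,.295)" "(.4479,.1715,.177)"; python3 held.py .15 .19 .4885 -.3504
```

```text
t 17.37 p [ 0.4889 -0.3531  0.2944] F [ 0.2 -0.2 -1. ] gap 0.55 tilt [-0.  0. -1.]
[0.4479 0.1715 0.295 ] shift [ 4.200e-01 -2.063e+00 -2.000e-03] calls 2.631229531660909
[0.4479 0.1715 0.177 ] shift [0.    0.    0.472] calls 0.59
z 0.150-0.170 n 109 centre [ 0.4881 -0.3527] zmin 0.150
z 0.170-0.190 n 100 centre [ 0.4881 -0.3531] zmin 0.170
```

Contact is expected at about z = 0.179.

Emit:
{"fn": "arm_command", "kwargs": {"commands": [[[0,0,0],[0.02,-0.08,0],-0.6],[[0,0,0],[0.04,-0.18,0],-0.6],[[0,0,0],[0.06,-0.29,0],-0.6],[[0,0,0],[0.08,-0.4,0],-0.6],[[0,0,0],[0.105,-0.52,0],-0.6]]}}

```text
time_s: 17.83
tcp_pos: [0.4782, -0.2204, 0.2929]
eef_rot: [0.99, 0.138, -0.0, 0.0]
force: [1.3, -0.0, -0.0]
finger_gap: 0.549
```

Emit:
{"fn": "arm_command", "kwargs": {"commands": [[[0,0,0],[0.02,-0.1,0],-0.6],[[0,0,0],[0.04,-0.21,0],-0.6],[[0,0,0],[0.06,-0.31,0],-0.6],[[0,0,0],[0.08,-0.41,0],-0.6],[[0,0,0],[0.105,-0.52,0],-0.6]]}}

```text
time_s: 18.25
tcp_pos: [0.4677, -0.0882, 0.293]
eef_rot: [0.99, 0.139, -0.0, 0.001]
force: [-0.4, 0.3, -1.4]
finger_gap: 0.551
```

Emit:
{"fn": "arm_command", "kwargs": {"commands": [[[0,0,0],[0.02,-0.1,0],-0.6],[[0,0,0],[0.04,-0.21,0],-0.6],[[0,0,0],[0.06,-0.31,0],-0.6],[[0,0,0],[0.08,-0.41,0],-0.6],[[0,0,0],[0.105,-0.52,0],-0.6]]}}

```text
time_s: 18.67
tcp_pos: [0.4573, 0.0441, 0.2931]
eef_rot: [0.99, 0.139, 0.0, 0.001]
force: [0.5, 0.1, -2.0]
finger_gap: 0.551
```

Emit:
{"fn": "arm_command", "kwargs": {"commands": [[[0,0,0],[0.02,-0.12,0],-0.6],[[0,0,0],[0.05,-0.24,0],-0.6],[[0,0,0],[0.07,-0.36,0],-0.6],[[0,0,0],[0.09,-0.45,0],-0.6],[[0,0,0],[0.105,-0.505,0],-0.6]]}}

```text
time_s: 19.08
tcp_pos: [0.4472, 0.1753, 0.2933]
eef_rot: [0.99, 0.141, 0.0, -0.0]
force: [0.2, 0.3, -0.5]
finger_gap: 0.554
```

Emit:
{"fn": "arm_command", "kwargs": {"commands": [[[0,0,0],[0,0,0.05],-0.6],[[0,0,0],[0,0,0.1],-0.6],[[0,0,0],[0,0,0.15],-0.6],[[0,0,0],[0,0,0.2],-0.6],[[0,0,0],[0,0,0.2],-0.6]]}}

```text
time_s: 19.5
tcp_pos: [0.4468, 0.1713, 0.2408]
eef_rot: [0.99, 0.139, -0.002, 0.0]
force: [-0.6, -0.3, -1.1]
finger_gap: 0.55
```

Emit:
{"fn": "arm_command", "kwargs": {"commands": [[[0,0,0],[0,0,0],-0.6],[[0,0,0],[0,0,0],-0.6],[[0,0,0],[0,0,0],-0.6],[[0,0,0],[0,0,0],-0.6]]}}

```text
time_s: 19.83
tcp_pos: [0.4486, 0.1721, 0.2439]
eef_rot: [0.99, 0.139, 0.001, 0.0]
force: [-0.2, -0.2, -1.1]
finger_gap: 0.547
```

```bash
python3 to.py "(.4479,.1715,.245)" "(.4479,.1715,.177)"; python3 held.py .10 .14 .4479 .1715
```

```text
t 19.83 p [0.4486 0.1721 0.2439] F [-0.2 -0.2 -1.1] gap 0.547 tilt [ 0.002 -0.    -1.   ]
[0.4479 0.1715 0.245 ] shift [-0.003  0.002 -0.004] calls 0.007111238811307105
[0.4479 0.1715 0.177 ] shift [-0.    -0.     0.272] calls 0.34
z 0.100-0.120 n 139 centre [0.4481 0.1721] zmin 0.100
z 0.120-0.140 n 153 centre [0.4483 0.1717] zmin 0.120
```

Emit:
{"fn": "arm_command", "kwargs": {"commands": [[[0,0,0],[-0.005,0,0.06],-0.6],[[0,0,0],[-0.005,0,0.12],-0.6],[[0,0,0],[-0.005,0,0.17],-0.6],[[0,0,0],[-0.005,0,0.21],-0.6],[[0,0,0],[-0.005,0,0.24],-0.6]]}}

```text
time_s: 20.3
tcp_pos: [0.4468, 0.1715, 0.1821]
eef_rot: [0.99, 0.139, -0.0, 0.0]
force: [-0.3, -0.4, -1.2]
finger_gap: 0.547
```

Emit:
{"fn": "arm_command", "kwargs": {"commands": [[[0,0,0],[0,0,0.004],-0.6],[[0,0,0],[0,0,0.007],-0.6],[[0,0,0],[0,0,0.01],-0.6],[[0,0,0],[0,0,0.01],-0.6]]}}

```text
time_s: 20.63
tcp_pos: [0.4474, 0.1718, 0.1811]
eef_rot: [0.99, 0.139, 0.0, 0.0]
force: [-0.3, 0.3, -1.4]
finger_gap: 0.55
```

Emit:
{"fn": "arm_command", "kwargs": {"commands": [[[0,0,0],[0,0,0.003],-0.6],[[0,0,0],[0,0,0.006],-0.6],[[0,0,0],[0,0,0.006],-0.6]]}}

```text
time_s: 20.88
tcp_pos: [0.4471, 0.1716, 0.1792]
eef_rot: [0.99, 0.139, 0.0, 0.0]
force: [-0.3, -0.1, -1.2]
finger_gap: 0.544
```

Emit:
{"fn": "arm_command", "kwargs": {"commands": [[[0,0,0],[0,0,0.003],-0.6],[[0,0,0],[0,0,0.005],-0.6],[[0,0,0],[0,0,0.005],-0.6]]}}

```text
time_s: 21.13
tcp_pos: [0.4478, 0.172, 0.1791]
eef_rot: [0.99, 0.139, 0.001, 0.0]
force: [-1.9, -1.1, 6.5]
finger_gap: 0.546
```

Contact at z=0.179 with 6.5 N. Releasing and rising.

Emit:
{"fn": "arm_command", "kwargs": {"commands": [[[0,0,0],[0,0,0],0.15],[[0,0,0],[0,0,0],0.25],[[0,0,0],[0,0,0],0.5],[[0,0,0],[0,0,0],0.8],[[0,0,0],[0,0,0],0.9]]}}

```text
time_s: 21.55
tcp_pos: [0.4469, 0.1715, 0.1777]
eef_rot: [0.99, 0.139, -0.0, 0.0]
force: [0.2, 0.4, -0.6]
finger_gap: 0.949
```

Emit:
{"fn": "arm_command", "kwargs": {"commands": [[[0,0,0],[0,0,-0.06],1],[[0,0,0],[0,0,-0.15],1],[[0,0,0],[0,0,-0.25],1],[[0,0,0],[0,0,-0.35],1],[[0,0,0],[0,0,-0.44],1]]}}

```text
time_s: 21.97
tcp_pos: [0.4469, 0.1718, 0.2892]
eef_rot: [0.99, 0.139, 0.0, 0.0]
force: [0.2, -0.2, -0.0]
finger_gap: 0.999
```

Emit:
{"fn": "arm_command", "kwargs": {"commands": [[[0,0,0],[0,0.1,0],1],[[0,0,0],[0,0.22,0],1],[[0,0,0],[0,0.34,0],1],[[0,0,0],[0,0.46,0],1],[[0,0,0],[0,0.58,0],1]]}}

```text
time_s: 22.38
tcp_pos: [0.487, 0.0308, 0.2879]
eef_rot: [0.99, 0.139, 0.0, 0.0]
force: [0.1, 0.4, 0.5]
finger_gap: 1.0
```

Emit:
{"fn": "arm_command", "kwargs": {"commands": [[[0,0,0],[0,0.1,0],1],[[0,0,0],[0,0.2,0],1],[[0,0,0],[0,0.25,0],1],[[0,0,0],[0,0.25,0],1],[[0,0,0],[0,0.25,0],1]]}}

```text
time_s: 22.8
tcp_pos: [0.5039, -0.0272, 0.2876]
eef_rot: [0.99, 0.139, -0.0, -0.001]
force: [-0.2, 0.6, -0.3]
finger_gap: 1.003
```

```bash
python3 held.py .042 .11 .4479 .1715; python3 held.py .042 .09 .5363 .1132; python3 held.py .042 .066 .5945 .2015; python3 - <<'E'
from h import *
im,d=env.grab_frame("top");a=cv2.resize(im[40:310,70:470],(800,540));cv2.imwrite("pics/t3.png",a)
P=cloud("top",d)[160:300,100:250].reshape(-1,3)
for n,x,y,h in[("short",.595,.2013,.084),("med",.5375,.1128,.109),("tall",.449,.1711,.134)]:
    q=P[(abs(P[:,2]-h)<.006)&(np.hypot(P[:,0]-x,P[:,1]-y)<.035)];print(n,np.round(cv2.minEnclosingCircle(q[:,:2].astype(np.float32))[0],4)-[x,y],"top z",np.median(q[:,2]),"want",h-.0015)
E
python3 to.py
```

```text
z 0.042-0.076 n 215 centre [0.4473 0.1728] zmin 0.042
z 0.076-0.110 n 243 centre [0.4476 0.1725] zmin 0.076
z 0.042-0.066 n 138 centre [0.5348 0.1145] zmin 0.042
z 0.066-0.090 n 150 centre [0.5354 0.1139] zmin 0.066
z 0.042-0.054 n 80 centre [0.5935 0.2051] zmin 0.042
z 0.054-0.066 n 67 centre [0.5937 0.2045] zmin 0.054
short [0.     0.0036] top z 0.08311075341041385 want 0.0825
med [-0.0006  0.0034] top z 0.10795633048495956 want 0.1075
tall [-1.0e-04  2.4e-03] top z 0.13271181304549567 want 0.1325
t 23.0 p [ 0.5039 -0.0259  0.288 ] F [0.7 0.2 0.2] gap 1.003 tilt [ 0. -0. -1.]
```

View pics/t3.png

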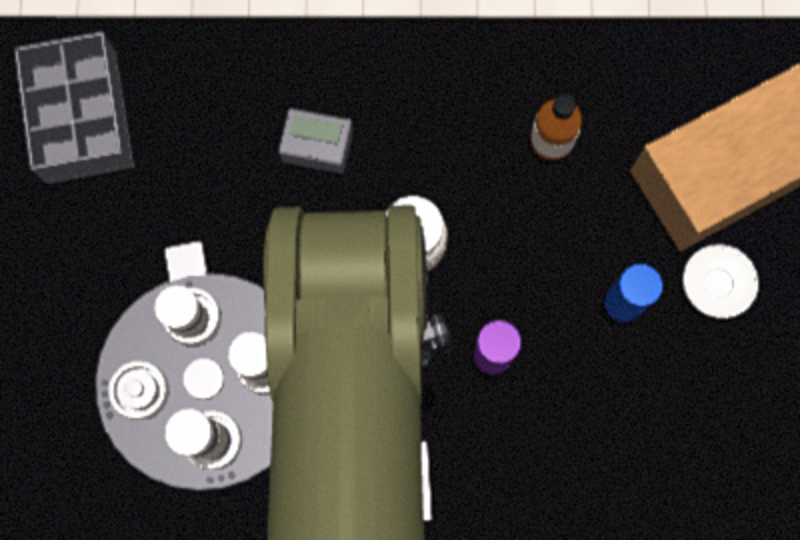

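All three jars stand in their pockets, 2–4 mm from centre, with lid tops within 1 mm of fully down. The plug (crop 137,388), dish and squat jar are in place, and the arm is clear. Handing in.

```bash
python3 -c "
from plant import env
print(env.job_done())"
```

```text
the job is handed in; nothing more can be done
None
```

The carousel is loaded and the job is handed in: the short jar is in pocket one, the medium jar in pocket two and the tall jar in pocket three. Each was set down until light contact (4–6.5 N) and released before I fetched the next. The clock stood at about 23 s of the 64 s allowed.

**Final checks:**
- **Position:** all three jars measured 2–4 mm from their pocket centres, against the 10 mm limit. The top camera put the short and medium jars about 3.5 mm off. The side camera put the short jar 2–3 mm off and the medium jar within 1 mm.
- **Seating:** lid tops were within 1 mm of the fully-down height, and the side camera showed no tilt.
- **Surroundings:** in the last top view the plug, dish and squat jar looked undisturbed. The arm partly hid the spatula, so I didn't re-measure it, but the jars and gripper only passed well above it.
- **Gripper:** it ended open and clear of everything.

While gripping the short jar the jaws pushed it about 4 mm sideways. I corrected for that before placing it. The hand-in reports no verdict.

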